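# Clip the lid onto the control box

## Task

Pick up the orange lid by its rib, set it squarely over the open grey control box on the bench and press it straight down until both black clip arms snap under the rim and the lid sits level on it, then let go. The box stands on soft mounts and sinks an unknown way before it turns firm, so go by feel: stop once it has snapped, and never press with more than 30 N or the shell cracks. Leave the other things on the bench where they are.

Things in the scene. Friction and masses are not known exactly. Their poses are not given: they have to be found in the camera images.
- housing: Grey open-topped control box, walls 78x60 mm outside, 42 mm tall; origin at the centre of its underside (50 mm above the bench), z up, x along its long side. It stands on soft mounts: under a push of 2 to 6 N it sinks by some 2 to 14 mm (hidden, differs from run to run) until it meets the packing under it and turns firm; only then can the clips' push build up. over 30 N cracks it.
- rim_top (a point): Centre of the top face of the box's rim, 42 mm above the box's origin; the lid's plate must sit here. The pale grey rim band is 88 mm along x by 70 mm along y outside, 5 mm tall, 5 mm proud of the walls; the opening is 72x54 mm. Black cable glands stick out 18 mm at +x and -x, below the rim.
- board: Plywood board 150x120x12 mm, screwed to the bench, under the box; origin at the centre of its underside, same yaw as the box. Its place, its yaw and whether it is left or right of the lid change from run to run. On it under the box lies a stepped steel packing block, pushed in an unknown way; leave it be.
- lid: Orange rigid lid, plate 92x86x4 mm, 0.1 to 0.2 kg, upright on its clip arms; origin at the centre of the plate's underside (23 mm above the bench at the start), z up, x along its long side. It fits either way round. Home, its origin is at rim_top (up to 1.5 mm of lift play). Four pins under the corners reach 9 mm down and enter the opening with 2.5 mm play.
- lid_rib (a point): Point on the lid's grip rib, 20 mm above the lid's origin. The rib runs along the lid's x: 56 mm long, 12 mm wide (grasp across y), from 4 to 28 mm above the lid's origin.
- clip_a (a joint): Black rigid clip arm at the lid's +y edge, 28 mm wide, hinged at the plate on a spring: 0 = upright (at rest and when hooked), about 0.3 rad when spread by the rim. It hangs 23 mm below the plate; the foot flares 3.5 mm wider than the rim, and meets it when the lid is 10 to 16 mm above home; the hook points inward, its top 6 mm below the plate.
- clip_b (a joint): The same at the lid's -y edge. Getting both hooks past the rim takes a straight downward push that rises to about 12 to 19 N in all (friction and centring differ) while the box sinks, then drops by 5 N or more at once; a few mm more at low force and the hooks are under the rim, the plate rests on it and the force rises again. A sideways force on the lid shows that it is off centre.
- tape_measure: Bystander, to be left alone: yellow tape measure lying on its side, 64x84x35 mm.
- masking_tape: Bystander, to be left alone: roll of cream masking tape lying flat, 104 mm across, 25 mm high.
- sanding_block: Bystander, to be left alone: brown sanding block, 62x101x28 mm.
- screwdriver_red: Bystander, to be left alone: red screwdriver lying down, 190 mm long.
- tin_blue: Bystander, to be left alone: small round tin with a blue top, 56 mm across, 21 mm high.
- chisel: Bystander, to be left alone: chisel with an orange handle, 250 mm long, lying down.
- pencil: Bystander, to be left alone: red carpenter's pencil, 163 mm long.
Things that resemble listed ones, but are neither listed nor needed, are in the scene too. Of the things shaped like the lid, the orange one is meant.

How it is judged:
On the way, in this order (a step that is already met when the one before it is completed fails the run):
1. the lid is lifted clear, high enough to pass over the rim (height (world z) of lid above 0.11 m), for 0.1 s.
2. the lid is home: level on the rim with both clip arms hooked under it (z of lid in the frame of housing between 0.04 and 0.045 m and horizontal distance between lid and housing below 0.004 m and angle between lid's own z axis and vertical below 0.05 rad and angle between the x axis of lid and the x axis of housing, either way round below 0.08 rad and value of joint each of clip_a, clip_b below 0.06 rad), for 0.2 s.
At the end, for the whole second after the job is handed in: The lid rests on the box's rim with both clips hooked under it: its origin 40 to 45 mm above the box's origin, within 4 mm of centre, tilted by less than 0.05 rad, long sides parallel within 0.08 rad (either way round), both clip arms back within 0.06 rad of upright; at rest and released (all of step 2 and linear speed of lid below 0.02 m/s and contact force between the fingers and lid below 0.1 N); the robot touches nothing.
It fails at once if the lid and box are pressed together with more than 30 N (contact force between lid and housing above 30 N).
It fails at once if a bystander is moved by more than 20 mm (distance of any of tape_measure, masking_tape, sanding_block, screwdriver_red, tin_blue, chisel, pencil from where it was at the start of the episode above 0.02 m).
It also fails if it takes over 54 s, if anything falls off the work surface, if the arm or the gripper's body presses on something with over 40 N, if the wrist force passes 120 N, or if a joint passes its speed limit or range.

## Robot

A 6-joint arm with a two-finger parallel gripper is mounted at the origin on a cart in front of the work surface, level with it; the furniture and walls round the work are solid. World frame = base frame: x ahead of the robot, y to its left, z up, the work surface at z = 0. Lengths are in m, angles in rad, forces in N, time in s.
With the tool pointing down it reaches from about 0.25 to 0.775 m from the base axis. Payload 8.9 kg.
Tool frame: the origin (TCP) lies midway between the tips of the shut fingers; the grasp point (between the pads) lies bot.grip_depth behind it (bot.grip_depth is the distance from the TCP to the grasp point, in m); z points along the fingers, y is the line along which they close (so a half turn about z gives the same grasp; the last joint's range is limited). The gripper opens to 85 mm and grips with 20 to 120 N. Pads are 22 mm wide; open, the fingers measure 114 mm over their backs; the gripper's body (76 mm by 85 mm) begins 54 mm behind the grasp point. The pads swing forward as they close: fully open they stand 13 mm farther back than shut.
Start: joints at [1.168, 0.291, -0.153, 1.127, 0, 1.431], TCP at [0.137, 0.507, 0.231] pointing down, gripper open.
Joint ranges: [-2.52, 2.52], [-0.91, 1.74], [-1.3, 1.37], [-1.96, 2.02], [-1.52, 1.47], [-3.14, 3.14]. Speed limits (rad/s): [2.22, 2.22, 2.79, 3.14, 3.14, 3.14].

## Interface

Orientations are given as a 3x3 rotation matrix whose columns are the frame's x, y, z axes.
In Python, from station import bot gives the robot as it stands.
- The arm moves only by the tool play_rows, never from a script. Its argument "moves" is one flat list of numbers, 5 for each row, row after row: the shift along the tool's x, y, z in a scale on which 1.0 is 1 m, then the turn about the tool's z in a scale on which 1.0 is 4 rad, then the opening, from 0 (shut) to 1 (fully open). In form: [x, y, z, yaw, fingers, x, y, z, yaw, fingers, ...]. A call has 1 to 10 rows; each row is the pose to reach, as a shift and turn from the pose commanded when the call began, along the tool's axes at that moment; what a row does not reach only later rows make up. A row lasts 1/10 s, in which the tool goes at most 50 mm and 8.59 degrees, less where a joint would pass 70% of its speed; a pose out of reach is approached as far as the arm can. Shift and turn numbers lie between -1 and 1, and a call with a number outside is refused. A call with a gripper value outside its range is refused whole. The fingers move at their own pace and stop on an object; "newtons" is the grip in N (left out, the last holds). Time passes only in rows, so rows that repeat a pose let the fingers close. It gives the time, the measured TCP pose, the force, the opening and the grip force at its end, in the units of the state.
- bot.get_state(): the state, without advancing time (a new reading comes with each control period).
- bot.grab_frame(name): name is "scene" or "side" or "wrist"; returns a dict with "color" (400x640x3 uint8, red, green, blue), "fx", "fy", "cx", "cy" (pixels), "k1" (the pictures are not rectified: a ray, as slopes to the right and down, at radius r is drawn at 1 + k1 r^2 times it, then the intrinsics apply), "world_from_camera" (4x4, takes a point from camera to world coordinates). Camera axes: x right, y down, z forward; pixel columns grow to the right and rows downward; lengths in m; the calibration is good to about 2 mm. A picture is of the moment at which its call begins. There is no depth.
- bot.finish_job(): hands the job in; it is judged then, once.
The state is a dict: "t": time; "q": joint angles; "qvel": joint speeds; "effort": joint torques, N m; "ee_pos": TCP position; "tcp_rot": TCP orientation; "contact_force": force on the tool from outside, world axes, zero at the start; "moment": the same for the moment, N m; "width": finger opening in m; "grasp_force": force on a finger pad.
Only numpy, scipy, OpenCV 4.12 (cv2) and the standard library are available. Lean on these libraries where they do the work, as an engineer would, in place of code of your own. Each camera call takes 0.05 s, during which the arm holds its last target. There are 200 camera calls.

## Working session

There is one attempt and no reset: what is moved stays moved. The work goes in short steps, Python scripts to look and compute and a tool call to move; the robot and the scene stay as the last step left them, time stands still between calls to the robot, and variables do not carry over. Pictures are saved under pics/ and viewed, at most 11 in all, crops included, and the job is handed in when it is done.

Besides the shell and the picture viewer there is one more tool, called after "Emit:" by a JSON object that holds its "op" and its "data", one argument or row to a line. play_rows: Moves the arm, as the interface text tells. Its arguments: {"type":"object","properties":{"moves":{"type":"array","items":{"type":"number"}},"newtons":{"type":"number"}},"required":["moves"]}

```bash
mkdir -p pics; cat > h.py <<'E'
import numpy as np, cv2
from station import bot
def grab(n,name):
    f=bot.grab_frame(n); cv2.imwrite(f'pics/{name}.png',f['color'][:,:,::-1]); np.save(f'pics/{name}.npy',f,allow_pickle=True); return f
def load(name): return np.load(f'pics/{name}.npy',allow_pickle=True).item()
def rays(f,px):
    px=np.atleast_2d(np.asarray(px,float)); K=np.array([[f['fx'],0,f['cx']],[0,f['fy'],f['cy']],[0,0,1.]])
    u=cv2.undistortPoints(px[:,None],K,np.array([f['k1'],0,0,0,0.]))[:,0]
    T=np.asarray(f['world_from_camera']); d=np.c_[u,np.ones(len(u))]@T[:3,:3].T
    return T[:3,3],d
def onz(f,px,z):
    o,d=rays(f,px); return o+d*((z-o[2])/d[:,2:])
E
python3 - <<'E'
from h import *
print(bot.grip_depth); s=bot.get_state(); print(s)
fs=[grab(n,n+'0') for n in ('scene','side','wrist')]
for f in fs: print(f['k1'],f['fx'],np.round(f['world_from_camera'],3).tolist())
E
```

```text
0.0187
{'t': 0.0, 'q': array([ 1.16771112e+00,  2.91280673e-01, -1.54096880e-01,  1.12671057e+00,
       -4.74703282e-06,  1.43148609e+00]), 'qvel': array([-0.00024516,  0.00041932,  0.00063771, -0.00072961,  0.00051666,
        0.00138033]), 'effort': array([ 3.47473215e-03, -5.37146616e+01,  3.31368685e+01,  1.58212945e-02,
        1.39952026e-04,  1.09314252e-05]), 'ee_pos': array([0.13671515, 0.50644351, 0.23074309]), 'tcp_rot': array([[-9.65412580e-01,  2.60726480e-01, -5.02352372e-04],
       [ 2.60726905e-01,  9.65411863e-01, -1.19013069e-03],
       [ 1.74678355e-04, -1.27994392e-03, -9.99999166e-01]]), 'contact_force': array([ 0.0996702 ,  0.56085421, -0.49839605]), 'moment': array([0.00530145, 0.00171303, 0.06720864]), 'grasp_force': 0.0, 'width': 0.08548868958008662}
0.003636551916002125 475.21179095002947 [[0.569, -0.549, 0.612, -0.315], [-0.822, -0.395, 0.409, -0.6], [0.017, -0.736, -0.677, 1.035], [0.0, 0.0, 0.0, 1.0]]
-0.08457572161573254 507.96770975111167 [[0.872, -0.187, 0.453, -0.297], [-0.49, -0.328, 0.808, -1.522], [-0.002, -0.926, -0.377, 0.782], [0.0, 0.0, 0.0, 1.0]]
-0.0008182262175375623 320.8428955767613 [[0.26, 0.918, 0.3, 0.06], [0.966, -0.246, -0.082, 0.528], [-0.002, 0.311, -0.95, 0.372], [0.0, 0.0, 0.0, 1.0]]
```

View pics/scene0.png

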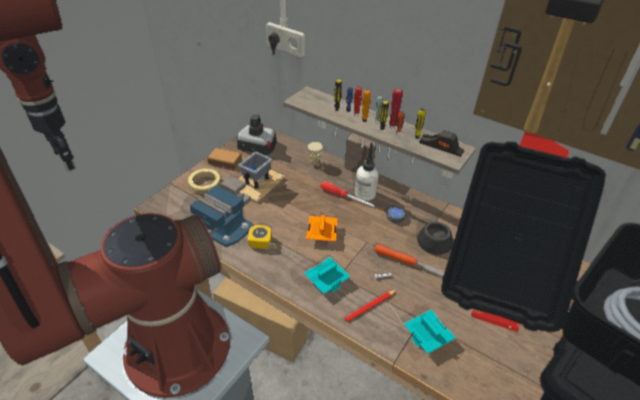

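View pics/side0.png

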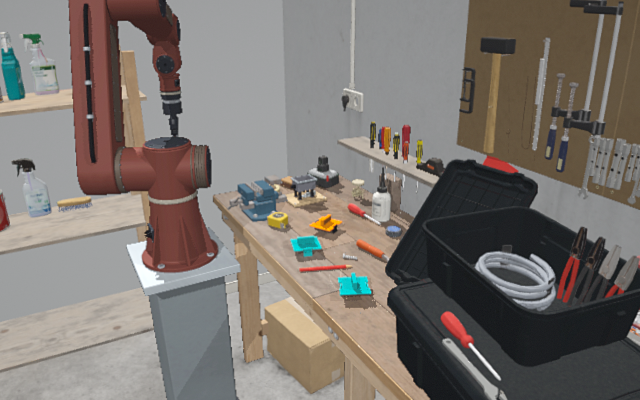

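The scene view shows the orange lid at (323,229), two teal look-alikes at (327,275) and (429,331), and the grey box on its board at (256,168). Only the (323,229) one is orange, so that is the lid. The chisel handle at (395,256) is also orange but it is not lid-shaped. Next I'll confirm this in an enlarged crop and measure it.

```bash
python3 - <<'E'
from h import *
f=load('scene0'); w=load('wrist0')
print('lid',onz(f,[323,229],.03),'box',onz(f,[256,165],.095), 'teal',onz(f,[[327,275]],.03),'vise',onz(f,[[222,205]],.1))
g=load('side0')
print('lid side',onz(g,[327,223],.03),'box side',onz(g,[302,182],.09))
def mask(f):
    h=cv2.cvtColor(f['color'],cv2.COLOR_RGB2HSV); return cv2.inRange(h,(8,170,120),(20,255,255))
for n in('scene0','side0','wrist0'):
    c,_=cv2.findContours(mask(load(n)),0,2)
    for x in c:
        if cv2.contourArea(x)>60: print(n,cv2.boundingRect(x),cv2.contourArea(x))
a=cv2.resize(f['color'][125:265,170:370],(800,560),interpolation=2)
cv2.imwrite('pics/crop1.png',a[:,:,::-1])
E
```

```text
lid [[ 0.50363615 -0.08192022  0.03      ]] box [[0.55990185 0.21417394 0.095     ]] teal [[ 0.368875   -0.18571126  0.03      ]] vise [[0.3572214  0.17018155 0.1       ]]
lid side [[ 0.50735976 -0.08344626  0.03      ]] box side [[0.5493456  0.19555186 0.09      ]]
scene0 (375, 245, 40, 20) 142.5
scene0 (306, 215, 32, 26) 628.5
scene0 (362, 91, 8, 28) 104.5
side0 (357, 241, 26, 17) 76.0
side0 (310, 215, 32, 17) 150.5
side0 (384, 128, 7, 24) 95.0
```

View pics/crop1.png

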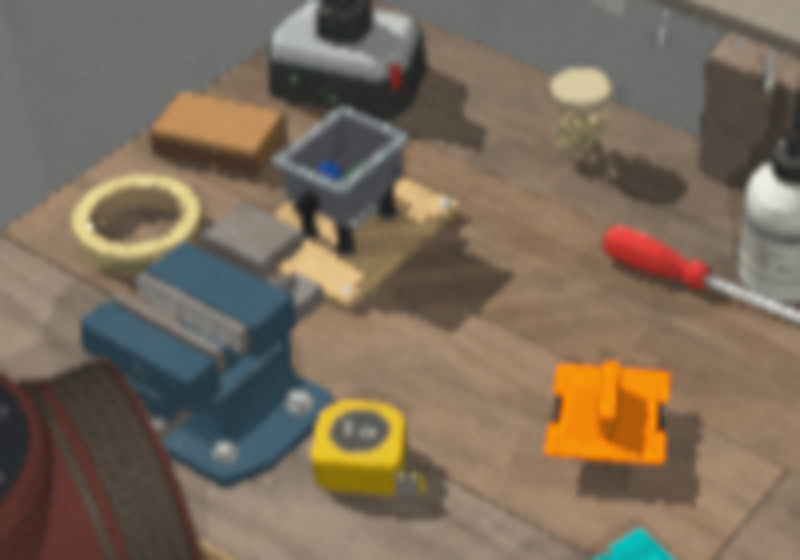

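View pics/wrist0.png

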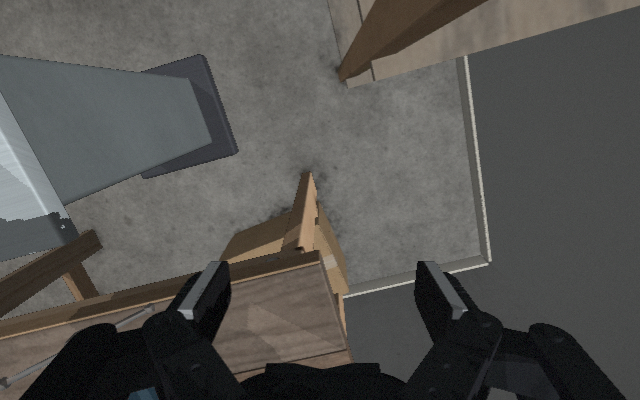

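The crop confirms it: the orange lid is at crop (608,410), with a rib and black clips left and right. The box is at crop (340,160) on its plywood board, with the vise in front of it. The wrist view shows only floor. I'll move over the box first for a close look.

Emit:
{"op": "play_rows", "data": {
  "moves": [-0.4,-0.167,-0.05,0,1,-0.4,-0.167,-0.05,0,1,-0.4,-0.167,-0.05,0,1,-0.4,-0.167,-0.05,0,1,-0.4,-0.167,-0.05,0,1,-0.4,-0.167,-0.05,0,1,-0.4,-0.167,-0.05,0,1,-0.4,-0.167,-0.05,0,1,-0.4,-0.167,-0.05,0,1,-0.4,-0.167,-0.05,0,1]
}}

```text
t: 1.15
ee_pos: [0.4828, 0.2385, 0.2811]
tcp_rot: [[-0.964, 0.265, 0.001], [0.265, 0.964, -0.001], [-0.001, -0.0, -1.0]]
contact_force: [-0.9, -0.3, 0.2]
width: 0.0854
grasp_force: 0.0
```

Emit:
{"op": "play_rows", "data": {
  "moves": [0,0,0,0,1,0,0,0,0,1]
}}

```text
t: 1.35
ee_pos: [0.4787, 0.2417, 0.281]
tcp_rot: [[-0.966, 0.26, -0.001], [0.26, 0.966, -0.0], [0.001, -0.0, -1.0]]
contact_force: [-0.4, 0.1, -0.6]
width: 0.0856
grasp_force: 0.0
```

```bash
python3 - <<'E'
from h import *
f=grab('wrist','w1'); s=bot.get_state(); print(s['t'],s['q'].round(3),s['ee_pos'],s['tcp_rot'].round(4).tolist(),s['qvel'].round(3))
E
```

```text
1.4 [ 0.332  0.291 -0.021  1.259  0.     0.594] [0.47856921 0.24193396 0.28114695] [[-0.9657, 0.2596, -0.0007], [0.2596, 0.9657, -0.0], [0.0007, -0.0002, -1.0]] [ 0.009 -0.004  0.003  0.    -0.001 -0.003]
```

View pics/w1.png

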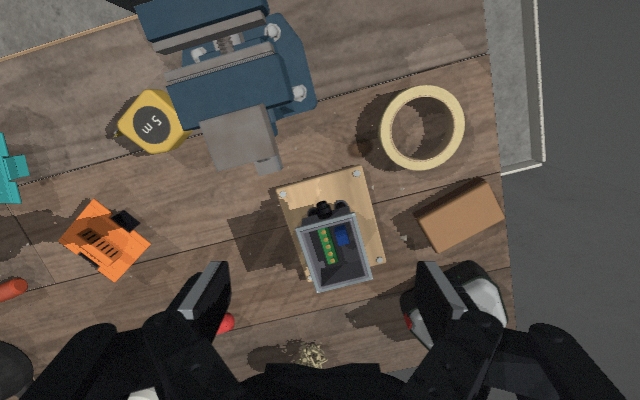

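The wrist view shows the open box's rim with corners near (297,228), (355,213), (373,277) and (318,292), and the orange lid at (103,240). Now I'll measure the rim.

```bash
cat >> h.py <<'E'
def rectfit(P,name):
    """P: Nx2 metric points of contour -> centre, long-axis angle"""
    (c,(a,b),t)=cv2.minAreaRect(P.astype(np.float32)*1000)
    if a<b: a,b,t=b,a,t+90
    print(name,'c',np.round(c,1),'size',round(a,1),round(b,1),'long axis deg',round((t+90)%180-90,2))
E
python3 - <<'E'
from h import *
f=load('w1'); im=f['color']; x0,y0=270,190
r=im[y0:320,x0:400]; big=cv2.resize(r,None,fx=6,fy=6,interpolation=cv2.INTER_CUBIC)
h=cv2.cvtColor(big,cv2.COLOR_RGB2HSV)
print([h[int((y-y0)*6),int((x-x0)*6)].tolist() for x,y in((299,240),(371,265),(340,285),(327,221),(345,260),(360,230),(380,240))])
m=cv2.inRange(h,(0,0,115),(179,60,255))
m=cv2.morphologyEx(m,cv2.MORPH_OPEN,np.ones((7,7)))
cs,hi=cv2.findContours(m,cv2.RETR_CCOMP,cv2.CHAIN_APPROX_NONE)
for c,hh in zip(cs,hi[0]):
    if cv2.contourArea(c)>36*300:
        p=c[:,0]/6.+np.array([x0,y0])-0.42
        rectfit(onz(f,p,.092)[:,:2],'hole' if hh[3]>=0 else 'outer')
v=big.copy(); cv2.drawContours(v,cs,-1,(255,0,0),1)
# lid
hl=cv2.cvtColor(im,cv2.COLOR_RGB2HSV); ml=cv2.inRange(hl,(6,150,100),(20,255,255)); ml[:180]=0; ml[:,200:]=0
c=max(cv2.findContours(ml,0,1)[0],key=cv2.contourArea)
rectfit(onz(f,c[:,0],.027)[:,:2],'lid')
cv2.imwrite('pics/w1c.png',v[:,:,::-1][:600,:800])
E
```

```text
[[90, 8, 122], [16, 86, 180], [99, 19, 133], [97, 17, 139], [100, 14, 56], [17, 58, 154], [16, 85, 190]]
outer c [572.7 230.1] size 88.0 73.8 long axis deg 1.19
hole c [572.1 231.9] size 79.6 61.4 long axis deg 1.04
lid c [506.9 -71.4] size 91.7 87.4 long axis deg 29.56
```

View pics/w1c.png

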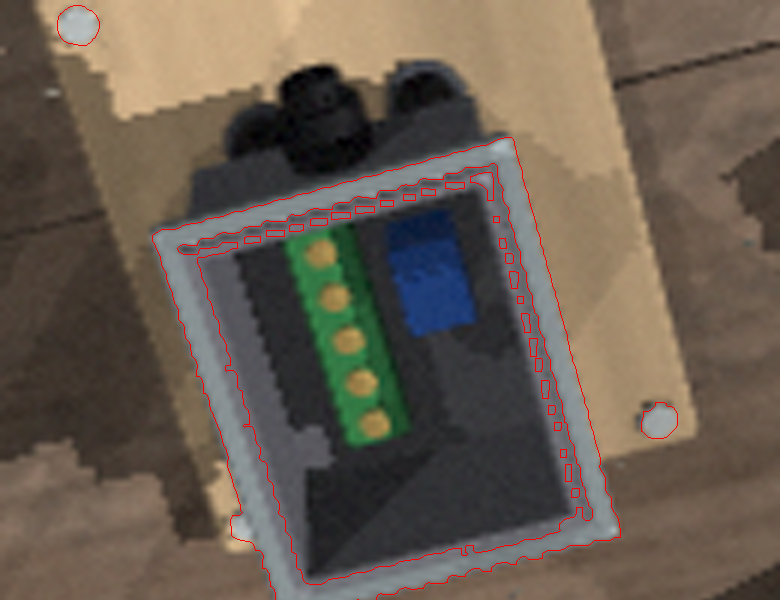

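The crop shows the outer rim contour traced cleanly, except for one board screw at crop (240,525) that widens the fit. I'll fit the sides robustly and move over the lid in the meantime. From TCP (.4786,.2419) to (.46,-.09), the world shift is (-.019,-.332). In tool axes that is x -.068, y -.326, with yaw -.8.

```bash
cat >> h.py <<'E'
def sides(P,c,deg,L,W,name):
    """robust line fit to each side of a rectangle near (c,deg), mm"""
    t=np.radians(deg); u=np.array([np.cos(t),np.sin(t)]); v=np.array([-u[1],u[0]])
    q=np.c_[(P-c)@u,(P-c)@v]; o={};
    for k,(i,s,H,O) in dict(xp=(0,1,L/2,W/2),xm=(0,-1,L/2,W/2),yp=(1,1,W/2,L/2),ym=(1,-1,W/2,L/2)).items():
        sel=(abs(q[:,i]*s-H)<6)&(abs(q[:,1-i])<O-6); l=cv2.fitLine(q[sel].astype(np.float32),cv2.DIST_WELSCH,0,.01,.01).ravel()
        o[k]=(l[2+i]-l[3-i]*l[i]/l[1-i], np.degrees(np.arctan(l[i]/l[1-i]))*(-1 if i==0 else 1))
    cx=(o['xp'][0]+o['xm'][0])/2; cy=(o['yp'][0]+o['ym'][0])/2
    print(name,'centre',np.round(c+cx*u+cy*v,1),'size',round(o['xp'][0]-o['xm'][0],1),round(o['yp'][0]-o['ym'][0],1),'side angles',{k:round(deg+x[1],2) for k,x in o.items()})
E
python3 - <<'E'
from h import *
f=load('w1'); im=f['color']; x0,y0=270,190
big=cv2.resize(im[y0:320,x0:400],None,fx=6,fy=6,interpolation=cv2.INTER_CUBIC)
h=cv2.cvtColor(big,cv2.COLOR_RGB2HSV)
m=cv2.morphologyEx(cv2.inRange(h,(0,0,115),(179,60,255)),cv2.MORPH_OPEN,np.ones((7,7)))
c=max(cv2.findContours(m,0,1)[0],key=cv2.contourArea)
P=onz(f,c[:,0]/6.+np.array([x0,y0])-0.42,.092)[:,:2]*1000
sides(P,np.array([572.,231.]),1.1,88,70,'rim')
E
```

```text
rim centre [572.5 232. ] size 86.5 69.4 side angles {'xp': np.float32(1.46), 'xm': np.float32(1.13), 'yp': np.float32(0.99), 'ym': np.float32(0.49)}
```

The rows are not in the units I measure in: turns go in shares of 4 rad. I convert before sending: -0.8 rad / 4 = -0.2.

Emit:
{"op": "play_rows", "data": {
  "moves": [-0.068,-0.326,0,-0.2,1,-0.068,-0.326,0,-0.2,1,-0.068,-0.326,0,-0.2,1,-0.068,-0.326,0,-0.2,1,-0.068,-0.326,0,-0.2,1,-0.068,-0.326,0,-0.2,1,-0.068,-0.326,0,-0.2,1,-0.068,-0.326,0,-0.2,1,-0.068,-0.326,0,-0.2,1,-0.068,-0.326,0,-0.2,1]
}}

```text
t: 2.4
ee_pos: [0.4599, -0.0902, 0.2813]
tcp_rot: [[-0.86, -0.511, -0.0], [-0.511, 0.86, 0.001], [-0.0, 0.0, -1.0]]
contact_force: [-0.1, -0.0, -0.7]
width: 0.0853
grasp_force: 0.0
```

Emit:
{"op": "play_rows", "data": {
  "moves": [0,0,0,0,1,0,0,0,0,1]
}}

```text
t: 2.6
ee_pos: [0.4602, -0.0898, 0.2814]
tcp_rot: [[-0.859, -0.513, 0.0], [-0.513, 0.859, 0.0], [-0.0, 0.0, -1.0]]
contact_force: [0.6, 0.4, -0.2]
width: 0.0853
grasp_force: 0.0
```

```bash
python3 - <<'E'
from h import *
f=grab('wrist','w2'); s=bot.get_state(); print(s['t'],s['q'].round(3),s['ee_pos'],s['tcp_rot'].round(4).tolist(),s['contact_force'])
im=f['color']
big=cv2.resize(im,None,fx=4,fy=4,interpolation=cv2.INTER_CUBIC)
hl=cv2.cvtColor(big,cv2.COLOR_RGB2HSV); ml=cv2.inRange(hl,(6,150,100),(20,255,255))
for c in cv2.findContours(ml,0,1)[0]:
    if cv2.contourArea(c)<8000: continue
    p=c[:,0]/4.-.375
    P=onz(f,p,.027)[:,:2]*1000; print(cv2.boundingRect(p.astype(np.float32))); rectfit(P/1000,'o')
    sides(P,np.array([506.9,-74.]),30,92,86,'lid')
E
```

```text
2.65 [-0.349  0.159 -0.192  1.219  0.    -0.887] [ 0.46021819 -0.08999099  0.28133486] [[-0.8587, -0.5125, 0.0], [-0.5125, 0.8587, 0.0001], [-0.0001, 0.0001, -1.0]] [-0.35113291  0.10073157 -0.33796874]
(280, 163, 69, 70)
o c [506.7 -74. ] size 92.1 85.7 long axis deg 29.55
lid centre [506.5 -74. ] size 91.3 85.1 side angles {'xp': np.float32(29.58), 'xm': np.float32(29.49), 'yp': np.float32(29.48), 'ym': np.float32(29.76)}
(94, 114, 102, 50)
o c [ 545.9 -289.6] size 122.2 24.2 long axis deg -80.64Traceback (most recent call last):
  File "<stdin>", line 10, in <module>
  File "h.py", line 23, in sides
    sel=(abs(q[:,i]*s-H)<6)&(abs(q[:,1-i])<O-6); l=cv2.fitLine(q[sel].astype(np.float32),cv2.DIST_WELSCH,0,.01,.01).ravel()
                                                   ~~~~~~~~~~~^^^^^^^^^^^^^^^^^^^^^^^^^^^^^^^^^^^^^^^^^^^^^^^^^^^^^
cv2.error: OpenCV(4.12.0) /io/opencv/modules/imgproc/src/linefit.cpp:50: error: (-215:Assertion failed) count > 0 in function 'fitLine2D_wods'
```

View pics/w2.png

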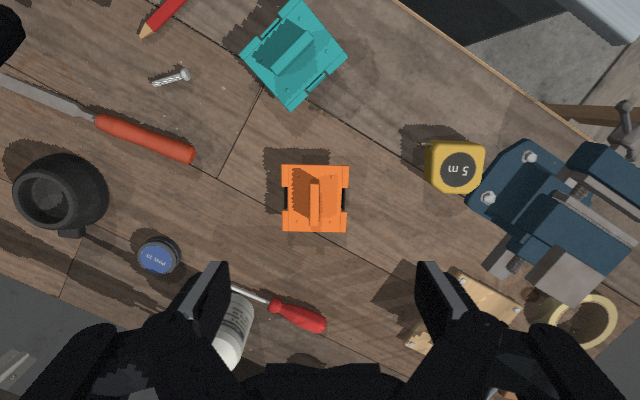

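The wrist view shows the lid at (315,198), with its rib running vertically in the image. Measured: centre (506.6,-74.0) mm, yaw 29.57°. I'll descend with tool x -.048, y -.010, z .250 and yaw +.022.

Converted, 0.022 rad / 4 = 0.0055.

Emit:
{"op": "play_rows", "data": {
  "moves": [-0.048,-0.01,0.05,0.0055,1,-0.048,-0.01,0.1,0.0055,1,-0.048,-0.01,0.145,0.0055,1,-0.048,-0.01,0.18,0.0055,1,-0.048,-0.01,0.205,0.0055,1,-0.048,-0.01,0.225,0.0055,1,-0.048,-0.01,0.24,0.0055,1,-0.048,-0.01,0.248,0.0055,1,-0.048,-0.01,0.25,0.0055,1,-0.048,-0.01,0.25,0.0055,1]
}}

```text
t: 3.65
ee_pos: [0.5068, -0.075, 0.0316]
tcp_rot: [[-0.87, -0.492, 0.0], [-0.492, 0.87, -0.0], [-0.0, -0.0, -1.0]]
contact_force: [-0.1, 0.7, 1.4]
width: 0.0855
grasp_force: 0.0
```

Emit:
{"op": "play_rows", "data": {
  "moves": [0,0,0,0,0.5,0,0,0,0,0.3,0,0,0,0,0.2,0,0,0,0,0.1,0,0,0,0,0,0,0,0,0,0,0,0,0,0,0,0,0,0,0,0],
  "newtons": 80
}}

```text
t: 4.45
ee_pos: [0.5067, -0.0753, 0.0316]
tcp_rot: [[-0.871, -0.492, 0.0], [-0.492, 0.871, -0.0], [-0.0, -0.0, -1.0]]
contact_force: [-0.4, -0.4, 6.2]
width: 0.0103
grasp_force: 78.9
```

Emit:
{"op": "play_rows", "data": {
  "moves": [0,0,-0.02,0,0,0,0,-0.05,0,0,0,0,-0.09,0,0,0,0,-0.13,0,0,0,0,-0.17,0,0,0,0,-0.2,0,0,0,0,-0.2,0,0,0,0,-0.2,0,0]
}}

```text
t: 5.25
ee_pos: [0.5066, -0.0752, 0.2312]
tcp_rot: [[-0.871, -0.492, 0.0], [-0.492, 0.871, -0.0], [-0.0, -0.0, -1.0]]
contact_force: [-1.1, -0.3, -2.5]
width: 0.01
grasp_force: 78.3
```

```bash
python3 - <<'E'
from h import *
print('bottle',onz(load('scene0'),[[366,197]],0))
f=grab('wrist','w3'); s=bot.get_state(); print(s['t'],s['q'].round(3),s['ee_pos'],s['tcp_rot'].round(4).tolist(),s['contact_force'],s['width'],s['grasp_force'])
E
```

```text
bottle [[ 0.72887295 -0.09953764  0.        ]]
5.3 [-0.29   0.267 -0.189  1.116  0.    -0.804] [ 0.50599818 -0.0750533   0.23034122] [[-0.8707, -0.4918, -0.0012], [-0.4918, 0.8707, 0.0004], [0.0009, 0.0009, -1.0]] [ 0.06136571  0.02656436 -1.66764801] 0.010159593896235693 78.2987630367279
```

View pics/w3.png

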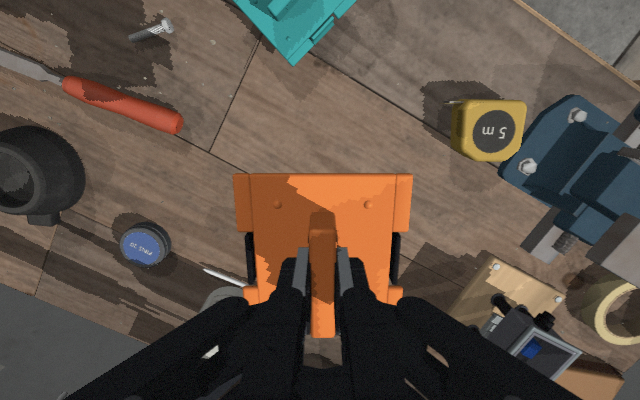

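The lid is held by its rib, with its front edge running from (234,174) to (412,175). I'll work out its offset in the hand.

```bash
python3 - <<'E'
from h import *
f=load('w3'); s=bot.get_state(); R=s['tcp_rot']; p=s['ee_pos']
big=cv2.resize(f['color'],None,fx=4,fy=4,interpolation=cv2.INTER_CUBIC)
m=cv2.inRange(cv2.cvtColor(big,cv2.COLOR_RGB2HSV),(4,150,70),(22,255,255)); 
n,l,st,_=cv2.connectedComponentsWithStats(m); k=l[4*190,4*350]; m=(l==k)
for zt in (p[2]-.0046,):
  for c in np.arange(250,400,30):
    r=np.argmax(m[:,c*4]); q=onz(f,[c,r/4-.375],zt)[0]; print(c,r/4,((q-p)@R*1000).round(2))
  for r in (185,200,215):
    cc=np.flatnonzero(m[r*4]); a=onz(f,[[cc[0]/4-.375,r],[cc[-1]/4-.375,r]],zt); print(r,cc[0]/4,cc[-1]/4,((a-p)@R*1000).round(2).tolist())
E
```

```text
250 174.25 [ 44.16 -33.81   4.61]
280 173.25 [ 44.65 -19.73   4.62]
310 173.25 [44.67 -5.69  4.63]
340 173.25 [44.69  8.35  4.65]
370 173.5 [44.58 22.4   4.66]
185 233.5 412.0 [[38.74, -42.19, 4.59], [38.85, 42.39, 4.67]]
200 234.75 410.75 [[31.27, -42.23, 4.59], [31.37, 42.44, 4.67]]
215 236.0 409.25 [[23.56, -42.26, 4.58], [23.67, 42.38, 4.66]]
```

Converted, 0.497 rad / 4 = 0.1243.

Emit:
{"op": "play_rows", "data": {
  "moves": [-0.02,0.018,0,0.015,0,-0.05,0.044,0,0.04,0,-0.08,0.07,0,0.065,0,-0.11,0.097,0,0.09,0,-0.135,0.12,0,0.1125,0,-0.147,0.13,0,0.1213,0,-0.151,0.133,0,0.1243,0,-0.151,0.133,0,0.1243,0,-0.151,0.133,0,0.1243,0]
}}

```text
t: 6.2
ee_pos: [0.572, 0.114, 0.2306]
tcp_rot: [[-1.0, -0.017, -0.001], [-0.017, 1.0, -0.0], [0.001, -0.0, -1.0]]
contact_force: [0.5, -1.4, -1.1]
width: 0.0103
grasp_force: 78.3
```

```bash
python3 - <<'E'
from h import *
f=grab('wrist','w4'); s=bot.get_state(); print(s['t'],s['q'].round(3),s['ee_pos'],s['tcp_rot'].round(4).tolist(),s['contact_force'])
R=np.asarray(f['world_from_camera'])
# predicted rim centre pixel
K=np.array([[f['fx'],0,f['cx']],[0,f['fy'],f['cy']],[0,0,1.]]); Ti=np.linalg.inv(R)
pc=cv2.projectPoints(np.array([[.5725,.232,.092]]),cv2.Rodrigues(Ti[:3,:3])[0],Ti[:3,3],K,np.array([f['k1'],0,0,0,0.]))[0].ravel(); print(pc)
x0,y0=(pc-70).astype(int); x0=max(x0,0);y0=max(y0,0)
big=cv2.resize(f['color'][y0:y0+140,x0:x0+140],None,fx=6,fy=6,interpolation=cv2.INTER_CUBIC)
h=cv2.cvtColor(big,cv2.COLOR_RGB2HSV)
m=cv2.morphologyEx(cv2.inRange(h,(0,0,115),(179,60,255)),cv2.MORPH_OPEN,np.ones((7,7)))
c=max(cv2.findContours(m,0,1)[0],key=cv2.contourArea)
P=onz(f,c[:,0]/6.+np.array([x0,y0])-0.42,.092)[:,:2]*1000
v=big.copy(); cv2.drawContours(v,[c],-1,(255,0,0),1); cv2.imwrite('pics/w4c.png',cv2.resize(v,(600,600))[:,:,::-1])
rectfit(P/1000,'r')
sides(P,np.array([572.,231.]),1.1,88,70,'rim')
E
```

```text
6.25 [ 0.071  0.404  0.01   1.179 -0.     0.054] [0.57213809 0.11382233 0.23087221] [[-0.9999, -0.0169, -0.001], [-0.0169, 0.9999, -0.0003], [0.001, -0.0003, -1.0]] [ 0.27360631 -0.09404544 -0.95761327]
[451.526508   191.16492194]
r c [572.8 231.1] size 87.4 69.9 long axis deg 1.2
rim centre [572.7 231.1] size 86.3 68.9 side angles {'xp': np.float32(1.96), 'xm': np.float32(1.07), 'yp': np.float32(0.97), 'ym': np.float32(1.12)}
```

View pics/w4c.png

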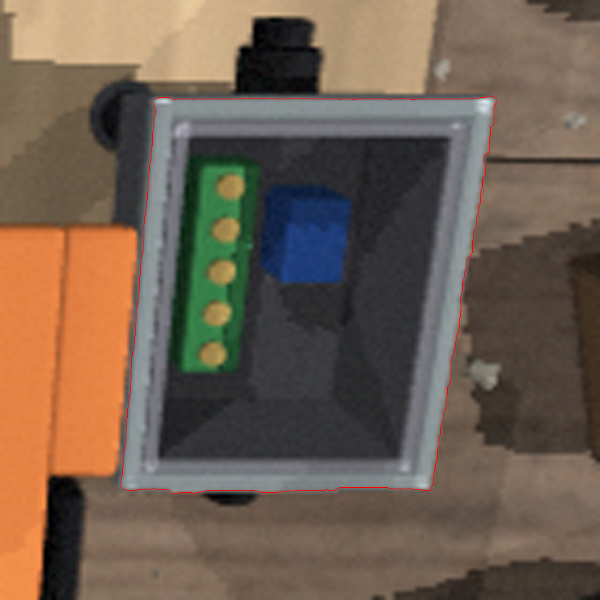

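The rim is traced cleanly. Averaging both views gives centre (572.6,231.4), yaw 1.1°. The lid sits about 0.8 mm back in the hand. I'll go to 30 mm above home: y +.1176, x -.0017, z +.10.

Emit:
{"op": "play_rows", "data": {
  "moves": [0,0.04,0,0,0,-0.0017,0.08,0,0,0,-0.0017,0.108,0,0,0,-0.0017,0.1176,0.01,0,0,-0.0017,0.1176,0.04,0,0,-0.0017,0.1176,0.07,0,0,-0.0017,0.1176,0.09,0,0,-0.0017,0.1176,0.1,0,0,-0.0017,0.1176,0.1,0,0,-0.0017,0.1176,0.1,0,0]
}}

```text
t: 7.25
ee_pos: [0.5728, 0.232, 0.1321]
tcp_rot: [[-1.0, -0.017, 0.001], [-0.017, 1.0, 0.0], [-0.001, 0.0, -1.0]]
contact_force: [-0.6, 0.9, -0.6]
width: 0.0101
grasp_force: 78.5
```

```bash
python3 - <<'E'
from h import *
f=grab('scene','s5'); s=bot.get_state(); print(s['t'],s['ee_pos'],s['tcp_rot'].round(4).tolist(),s['contact_force'])
g=grab('side','d5'); 
a=cv2.resize(f['color'][110:210,190:330],(560,400),interpolation=2);b=cv2.resize(g['color'][140:215,265:370],(560,400),interpolation=2)
cv2.imwrite('pics/c5.png',np.r_[a,b][:,:,::-1][:800]); cv2.imwrite('pics/c5.png',cv2.resize(np.c_[a,b],(800,286))[:,:,::-1])
E
```

```text
7.3 [0.57310105 0.23221232 0.1325238 ] [[-0.9999, -0.0168, 0.0018], [-0.0168, 0.9999, 0.0004], [-0.0018, 0.0004, -1.0]] [-0.3700426   0.29239318 -1.58157163]Traceback (most recent call last):
  File "<stdin>", line 5, in <module>
cv2.error: OpenCV(4.12.0) /io/opencv/modules/imgcodecs/src/loadsave.cpp:1058: error: (-215:Assertion failed) image.channels() == 1 || image.channels() == 3 || image.channels() == 4 in function 'imwrite_'
```

View pics/c5.png

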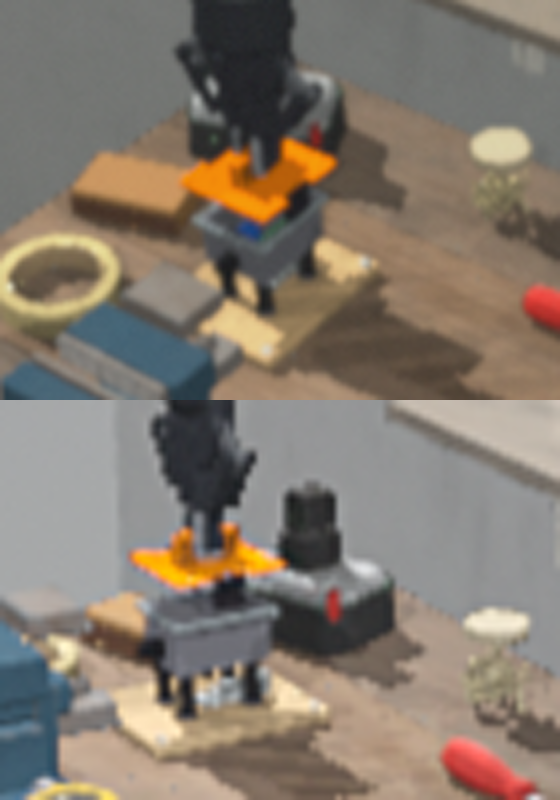

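The picture (scene view above, side view below) shows the lid level and square over the box, with the clips straddling it. I'll let it settle and then re-read the pose.

Emit:
{"op": "play_rows", "data": {
  "moves": [0.0008,-0.0007,0,0,0,0.0008,-0.0007,0,0,0,0.0008,-0.0007,0,0,0,0.0008,-0.0007,0,0,0]
}}

```text
t: 7.75
ee_pos: [0.5715, 0.2318, 0.1315]
tcp_rot: [[-1.0, -0.017, 0.0], [-0.017, 1.0, 0.0], [-0.0, 0.0, -1.0]]
contact_force: [-0.2, 0.2, -1.2]
width: 0.0103
grasp_force: 78.5
```

```bash
python3 -c "
from station import bot
s=bot.get_state();print(s['t'],s['ee_pos'],s['contact_force'],s['tcp_rot'].round(4).tolist())"
```

```text
7.75 [0.57152719 0.23180974 0.13147481] [-0.16885052  0.19051806 -1.20178158] [[-0.9999, -0.0173, 0.0003], [-0.0173, 0.9999, 0.0], [-0.0003, 0.0, -1.0]]
```

Emit:
{"op": "play_rows", "data": {
  "moves": [0,0,0.004,0,0,0,0,0.008,0,0,0,0,0.011,0,0,0,0,0.013,0,0,0,0,0.015,0,0,0,0,0.015,0,0]
}}

```text
t: 8.35
ee_pos: [0.5714, 0.2315, 0.116]
tcp_rot: [[-1.0, -0.017, -0.0], [-0.017, 1.0, -0.001], [0.0, -0.001, -1.0]]
contact_force: [0.3, -1.1, -0.3]
width: 0.0102
grasp_force: 78.5
```

Emit:
{"op": "play_rows", "data": {
  "moves": [0,0,0.001,0,0,0,0,0.002,0,0,0,0,0.003,0,0,0,0,0.003,0,0]
}}

```text
t: 8.75
ee_pos: [0.5716, 0.2317, 0.1133]
tcp_rot: [[-1.0, -0.017, 0.0], [-0.017, 1.0, -0.0], [-0.0, -0.0, -1.0]]
contact_force: [0.8, -1.8, 0.7]
width: 0.0102
grasp_force: 78.7
```

Emit:
{"op": "play_rows", "data": {
  "moves": [0,0,0.001,0,0,0,0,0.002,0,0,0,0,0.002,0,0]
}}

```text
t: 9.05
ee_pos: [0.5715, 0.2317, 0.1112]
tcp_rot: [[-1.0, -0.017, 0.0], [-0.017, 1.0, -0.0], [-0.0, -0.0, -1.0]]
contact_force: [-0.4, -1.6, 0.4]
width: 0.0097
grasp_force: 78.7
```

Contact has begun. The −1.6 N sideways force says the lid is slightly too far +y, so I'll shift −0.7 mm while continuing down.

Emit:
{"op": "play_rows", "data": {
  "moves": [0,-0.0007,0,0,0,0,-0.0007,0.001,0,0,0,-0.0007,0.002,0,0,0,-0.0007,0.002,0,0]
}}

```text
t: 9.45
ee_pos: [0.5715, 0.2312, 0.1092]
tcp_rot: [[-1.0, -0.017, 0.0], [-0.017, 1.0, 0.0], [-0.0, 0.0, -1.0]]
contact_force: [0.4, -0.2, 0.6]
width: 0.0103
grasp_force: 78.8
```

Emit:
{"op": "play_rows", "data": {
  "moves": [0,0,0.001,0,0,0,0,0.002,0,0,0,0,0.002,0,0]
}}

```text
t: 9.75
ee_pos: [0.5715, 0.2311, 0.1072]
tcp_rot: [[-1.0, -0.017, 0.0], [-0.017, 1.0, 0.0], [-0.0, 0.0, -1.0]]
contact_force: [-0.3, -0.5, 1.9]
width: 0.0104
grasp_force: 78.9
```

Centred. The force is about 3 N above the −1.4 N baseline and the box is sinking. Carrying on in small steps.

Emit:
{"op": "play_rows", "data": {
  "moves": [0,0,0.001,0,0,0,0,0.002,0,0,0,0,0.002,0,0]
}}

```text
t: 10.05
ee_pos: [0.5715, 0.2311, 0.1052]
tcp_rot: [[-1.0, -0.017, 0.0], [-0.017, 1.0, 0.0], [-0.0, 0.0, -1.0]]
contact_force: [1.1, -0.1, 3.0]
width: 0.0098
grasp_force: 79.0
```

Emit:
{"op": "play_rows", "data": {
  "moves": [0,0,0.001,0,0,0,0,0.002,0,0,0,0,0.002,0,0]
}}

```text
t: 10.35
ee_pos: [0.5716, 0.2311, 0.1033]
tcp_rot: [[-1.0, -0.017, 0.0], [-0.017, 1.0, 0.0], [-0.0, 0.0, -1.0]]
contact_force: [0.1, 0.2, 3.1]
width: 0.0099
grasp_force: 79.1
```

Emit:
{"op": "play_rows", "data": {
  "moves": [0,0,0.001,0,0,0,0,0.0015,0,0,0,0,0.0015,0,0]
}}

```text
t: 10.65
ee_pos: [0.5715, 0.2311, 0.1018]
tcp_rot: [[-1.0, -0.017, 0.0], [-0.017, 1.0, 0.0], [-0.0, 0.0, -1.0]]
contact_force: [0.4, -0.8, 4.0]
width: 0.0106
grasp_force: 79.1
```

Emit:
{"op": "play_rows", "data": {
  "moves": [0,0,0.0008,0,0,0,0,0.0015,0,0,0,0,0.0015,0,0]
}}

```text
t: 10.95
ee_pos: [0.5716, 0.2311, 0.1004]
tcp_rot: [[-1.0, -0.017, 0.0], [-0.017, 1.0, 0.0], [-0.0, 0.0, -1.0]]
contact_force: [0.0, 0.2, 6.0]
width: 0.0102
grasp_force: 79.3
```

Emit:
{"op": "play_rows", "data": {
  "moves": [0,0,0.0008,0,0,0,0,0.0015,0,0,0,0,0.0015,0,0]
}}

```text
t: 11.25
ee_pos: [0.5717, 0.2311, 0.0992]
tcp_rot: [[-1.0, -0.017, 0.001], [-0.017, 1.0, 0.0], [-0.001, 0.0, -1.0]]
contact_force: [-0.6, -0.7, 7.0]
width: 0.0103
grasp_force: 79.6
```

Emit:
{"op": "play_rows", "data": {
  "moves": [0,0,0.0005,0,0,0,0,0.001,0,0,0,0,0.001,0,0]
}}

```text
t: 11.55
ee_pos: [0.5718, 0.2312, 0.0984]
tcp_rot: [[-1.0, -0.017, 0.001], [-0.017, 1.0, 0.0], [-0.001, 0.0, -1.0]]
contact_force: [-0.6, -0.7, 8.7]
width: 0.0099
grasp_force: 79.8
```

Emit:
{"op": "play_rows", "data": {
  "moves": [0,0,0.0005,0,0,0,0,0.001,0,0,0,0,0.001,0,0]
}}

```text
t: 11.85
ee_pos: [0.5719, 0.2312, 0.0976]
tcp_rot: [[-1.0, -0.017, 0.001], [-0.017, 1.0, 0.0], [-0.001, 0.0, -1.0]]
contact_force: [-0.6, -1.4, 10.1]
width: 0.0103
grasp_force: 80.2
```

Emit:
{"op": "play_rows", "data": {
  "moves": [0,0,0.0005,0,0,0,0,0.001,0,0,0,0,0.001,0,0]
}}

```text
t: 12.15
ee_pos: [0.5721, 0.2312, 0.0968]
tcp_rot: [[-1.0, -0.017, 0.002], [-0.017, 1.0, 0.0], [-0.002, 0.0, -1.0]]
contact_force: [-1.9, -0.3, 12.1]
width: 0.0103
grasp_force: 80.4
```

Emit:
{"op": "play_rows", "data": {
  "moves": [0,0,0.0005,0,0,0,0,0.001,0,0,0,0,0.001,0,0]
}}

```text
t: 12.45
ee_pos: [0.5722, 0.2312, 0.0961]
tcp_rot: [[-1.0, -0.017, 0.002], [-0.017, 1.0, 0.0], [-0.002, 0.0, -1.0]]
contact_force: [-1.5, -0.6, 14.9]
width: 0.0104
grasp_force: 80.7
```

Emit:
{"op": "play_rows", "data": {
  "moves": [0,0,0.0005,0,0,0,0,0.0008,0,0,0,0,0.0008,0,0]
}}

```text
t: 12.75
ee_pos: [0.5723, 0.2313, 0.0956]
tcp_rot: [[-1.0, -0.017, 0.002], [-0.017, 1.0, 0.001], [-0.002, 0.0, -1.0]]
contact_force: [-1.8, -1.5, 16.4]
width: 0.0104
grasp_force: 81.0
```

Emit:
{"op": "play_rows", "data": {
  "moves": [0,0,0.0004,0,0,0,0,0.0008,0,0,0,0,0.0008,0,0]
}}

```text
t: 13.05
ee_pos: [0.5719, 0.231, 0.0933]
tcp_rot: [[-1.0, -0.017, 0.001], [-0.017, 1.0, 0.0], [-0.001, 0.0, -1.0]]
contact_force: [1.8, -0.7, 3.0]
width: 0.0103
grasp_force: 79.1
```

It has snapped: the force fell from 16.4 N to 3 N. Next is a few mm more to seat the plate.

Emit:
{"op": "play_rows", "data": {
  "moves": [0,0,0.0005,0,0,0,0,0.001,0,0,0,0,0.001,0,0]
}}

```text
t: 13.35
ee_pos: [0.5715, 0.2311, 0.092]
tcp_rot: [[-1.0, -0.017, -0.0], [-0.017, 1.0, 0.0], [0.0, 0.0, -1.0]]
contact_force: [2.3, -0.7, 2.8]
width: 0.0101
grasp_force: 79.2
```

Emit:
{"op": "play_rows", "data": {
  "moves": [0,0,0.0005,0,0,0,0,0.001,0,0,0,0,0.001,0,0]
}}

```text
t: 13.65
ee_pos: [0.5715, 0.231, 0.0911]
tcp_rot: [[-1.0, -0.017, -0.0], [-0.017, 1.0, -0.0], [0.0, -0.0, -1.0]]
contact_force: [1.5, -0.9, 2.6]
width: 0.01
grasp_force: 79.2
```

Emit:
{"op": "play_rows", "data": {
  "moves": [0,0,0.0005,0,0,0,0,0.001,0,0,0,0,0.001,0,0]
}}

```text
t: 13.95
ee_pos: [0.5715, 0.231, 0.0902]
tcp_rot: [[-1.0, -0.017, -0.0], [-0.017, 1.0, -0.0], [0.0, -0.0, -1.0]]
contact_force: [1.0, -0.5, 2.3]
width: 0.0101
grasp_force: 79.3
```

Emit:
{"op": "play_rows", "data": {
  "moves": [0,0,0.0005,0,0,0,0,0.001,0,0,0,0,0.001,0,0]
}}

```text
t: 14.25
ee_pos: [0.5714, 0.2311, 0.0893]
tcp_rot: [[-1.0, -0.017, 0.0], [-0.017, 1.0, 0.0], [-0.0, 0.0, -1.0]]
contact_force: [-0.4, -1.0, 6.3]
width: 0.01
grasp_force: 79.5
```

Emit:
{"op": "play_rows", "data": {
  "moves": [0,0,0.0005,0,0,0,0,0.001,0,0,0,0,0.001,0,0]
}}

```text
t: 14.55
ee_pos: [0.5715, 0.2311, 0.0887]
tcp_rot: [[-1.0, -0.017, 0.0], [-0.017, 1.0, 0.0], [-0.0, 0.0, -1.0]]
contact_force: [-0.3, -1.4, 9.0]
width: 0.0105
grasp_force: 80.0
```

Emit:
{"op": "play_rows", "data": {
  "moves": [0,0,0.0005,0,0,0,0,0.001,0,0,0,0,0.001,0,0]
}}

```text
t: 14.85
ee_pos: [0.5715, 0.231, 0.0881]
tcp_rot: [[-1.0, -0.017, 0.0], [-0.017, 1.0, 0.0], [-0.0, 0.0, -1.0]]
contact_force: [-2.4, -2.3, 13.2]
width: 0.0102
grasp_force: 80.5
```

The force rises again, so the plate is seated. I'll relieve the pressure, open, and retreat straight up.

Emit:
{"op": "play_rows", "data": {
  "moves": [0,0,-0.001,0,0,0,0,-0.002,0,0,0,0,-0.004,0,0,0,0,-0.006,0,0,0,0,-0.007,0,0,0,0,-0.007,0,0]
}}

```text
t: 15.45
ee_pos: [0.5715, 0.2311, 0.0942]
tcp_rot: [[-1.0, -0.017, -0.0], [-0.017, 1.0, 0.0], [0.0, 0.0, -1.0]]
contact_force: [1.5, -1.0, 2.2]
width: 0.0099
grasp_force: 79.4
```

Emit:
{"op": "play_rows", "data": {
  "moves": [0,0,0,0,0.1,0,0,0,0,0.2,0,0,0,0,0.3,0,0,0,0,0.5,0,0,0,0,0.6,0,0,0,0,0.6,0,0,0,0,0.6]
}}

```text
t: 16.15
ee_pos: [0.5714, 0.2311, 0.0941]
tcp_rot: [[-1.0, -0.017, -0.0], [-0.017, 1.0, -0.0], [0.0, -0.0, -1.0]]
contact_force: [0.1, -1.1, 0.7]
width: 0.0511
grasp_force: 0.0
```

Emit:
{"op": "play_rows", "data": {
  "moves": [0,0,-0.01,0,0.6,0,0,-0.03,0,0.6,0,0,-0.06,0,0.6,0,0,-0.1,0,0.6,0,0,-0.14,0,0.6,0,0,-0.16,0,0.6,0,0,-0.16,0,0.6,0,0,-0.16,0,0.6,0,0,-0.16,0,0.6]
}}

```text
t: 17.05
ee_pos: [0.5708, 0.2309, 0.2531]
tcp_rot: [[-1.0, -0.017, -0.002], [-0.017, 1.0, -0.001], [0.002, -0.0, -1.0]]
contact_force: [-1.0, 0.1, 0.3]
width: 0.0512
grasp_force: 0.0
```

```bash
python3 - <<'E'
from h import *
f=grab('scene','s6'); g=grab('side','d6'); w=grab('wrist','w6')
s=bot.get_state(); print(s['t'],s['ee_pos'],s['contact_force'])
a=cv2.resize(f['color'][110:210,190:330],(400,286),interpolation=2);b=cv2.resize(g['color'][140:215,265:370],(400,286),interpolation=2)
v=np.vstack([np.hstack([a,b]),cv2.resize(w['color'][120:380,120:520],(480,312))[:, :].copy() if 0 else np.hstack([cv2.resize(w['color'][80:340,140:500],(432,312)),np.zeros((312,368,3),np.uint8)])])
cv2.imwrite('pics/c6.png',np.ascontiguousarray(v[:,:,::-1]))
E
```

```text
17.2 [0.57093188 0.23093195 0.25313765] [-0.61557497  0.13018245  0.17809138]
```

View pics/c6.png

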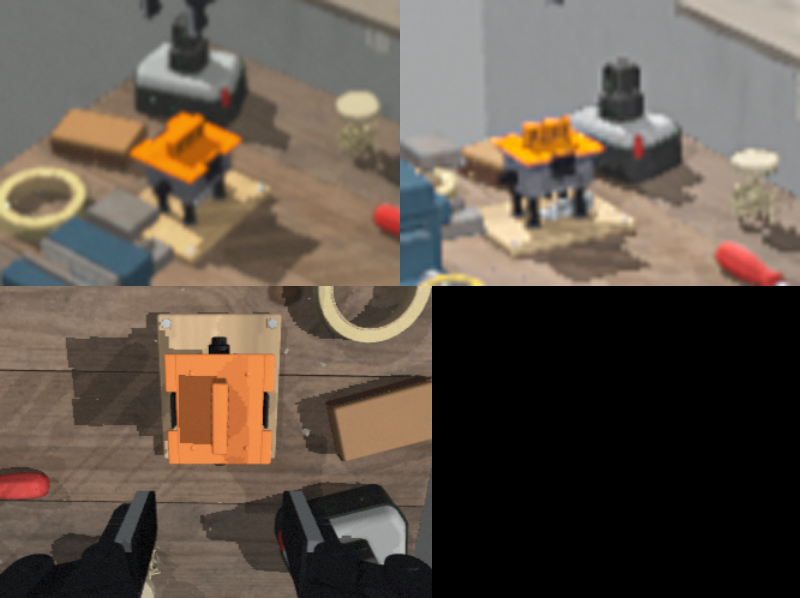

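The lid sits square and level on the rim with both clips upright (composite (173,410) and (266,410)). The gripper is clear and the bystanders are undisturbed, so I'm handing in.

```bash
python3 -c "
from station import bot
print(bot.finish_job())"
```

```text
the job is handed in; nothing more can be done
None
```

The orange lid is snapped onto the grey box and released. The snap came at about 16 N on the wrist reading, well under the 30 N limit. The last pictures show it level and square with both clips upright; the job is handed in, though no verdict came back.

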